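Mount the empty take-up reel on the label rewinder

ROBOT

A 6-joint arm with a two-finger parallel gripper is mounted at the origin on the work surface. World frame = base frame: x ahead of the robot, y to its left, z up, the work surface at z = 0. Lengths are in mm, angles in rad, forces in N, time in s.
With the tool pointing down it reaches from about 350 to 975 mm from the base axis. Payload 7.1 kg.
Tool frame: the origin (TCP) lies midway between the tips of the shut fingers; the grasp point (between the pads) lies 19 mm behind it; z points along the fingers, y is the line along which they close (so a half turn about z gives the same grasp; the last joint's range is limited). The gripper opens to 88 mm and grips with 3 to 60 N. Pads are 20 mm wide; open, the fingers measure 115 mm over their backs; the gripper's body (75 mm by 178 mm) begins 61 mm behind the grasp point.
Start: joints at [-1.366, 0.423, 1.63, -0, 1.089, -0.019], TCP at [138.73, -609.392, 222.675] pointing down, gripper open.
Joint ranges: [-3, 3], [-0.9, 2.11], [0.09, 2.58], [-1.31, 4.45], [0.11, 2.69], [-2.54, 2.54]. Speed limits (rad/s): [2.39, 2.39, 3.01, 3.14, 3.14, 3.14].

INTERFACE

Orientations are given as a rotation vector (axis times angle).
In Python, from workcell import ctrl gives the robot as it stands.
- The arm moves only by the shell command python3 -m pendant 'ROWS'. ROWS is a JSON object of lists of equal length, an entry for each row: "grip": the opening, from -1 (shut) to 1 (fully open); "linear": the shift along the tool's x, y, z in mm, a list of three; "angular": the turn, a rotation vector about the tool's x, y, z in rad, a list of three. In form: {"grip": [grip, ...], "linear": [[tx, ty, tz], ...], "angular": [[ax, ay, az], ...]}. A call has 1 to 12 rows; each row shifts and turns the commanded pose from where the row before left it, along the tool's axes as they then stand; what a row does not reach is not made up. A row lasts 1/12 s, in which the tool goes at most 41.7 mm and 7.16 degrees, less where a joint would pass 70% of its speed; a pose out of reach is approached as far as the arm can. A call with a gripper value outside its range is refused whole. The fingers move at their own pace and stop on an object; the grip force is fixed at half the most. Time passes only in rows, so rows that do not move let the fingers close. It gives the time, the measured TCP pose, the force, the opening and the grip force at its end, in the units of the state.
- ctrl.get_obs(): the state, without advancing time (a new reading comes with each control period).
- ctrl.get_image(name): name is "side" or "top" or "wrist"; returns the picture (480x640x3 uint8, red, green, blue); there is no depth.
- ctrl.camera_params(name): a dict with "vfov" (degrees; the focal length in pixels is half the picture's height over the tangent of half this angle, whatever the lens; pixels are square), "cx", "cy" (the principal point, pixels), "k1" (the pictures are not rectified: a ray, as slopes to the right and down, at radius r is drawn at 1 + k1 r^2 times it, then the intrinsics apply), "R" (3x3) and "t" (3): a world point X has camera coordinates R X + t; the wrist camera has in their place "T_tool_cam" (4x4, takes a point from camera to tool coordinates, whose origin is the TCP and whose axes are the flange's). Camera axes: x right, y down, z forward; pixel columns grow to the right and rows downward; lengths in mm; the calibration is good to about 2 mm. A picture is of the moment at which its call begins: read the wrist's pose just before it. camera_params takes no time and is no camera call.
- ctrl.close_job(): hands the job in; it is judged then, once.
The state is a dict: "t": time; "qpos": joint angles; "qvel": joint speeds; "joint_torque": joint torques, N m; "ee_pos": TCP position; "orientation": TCP orientation; "ft_force": force on the tool from outside, world axes, zero at the start; "moment": the same for the moment, N m; "width": finger opening in mm; "grasp_force": force on a finger pad.
Only numpy, scipy, OpenCV 4.12 (cv2) and the standard library are available. Lean on these libraries where they do the work, as an engineer would, in place of code of your own. Each camera call takes 0.05 s, during which the arm holds its last target. There are 200 camera calls.

TASK

Take the large take-up reel (the one with the peg on its upper flange) out of the tray and lower it over the upright spindle of the label rewinder; do not drop it down the spindle. Unless it happens to fit at once it will come to rest high on the drive bar at the spindle's foot, so turn it, for instance by pushing its peg around, until you feel it drop over the bar and it sits fully home on the seat plate. Let go of it and leave the small reel, the bottle and the jar where they are.

Things in the scene. Friction and masses are not known exactly. Their poses are not given: they have to be found in the camera images.
- reel: Large empty take-up reel, light grey plastic, flat in the tray. Flanges 110 mm in diameter, 4 mm thick, tops at 16 and 60 mm above its underside; a foot below, a collar and a peg above; 27 mm bore right through. About 0.4 kg. Origin: on its axis at the underside of the foot; z up along the axis, x towards the peg.
- reel_collar (a point): On the reel's axis, 83 mm above its underside. The bare tubular collar, 40 mm across, stands round it from 60 to 90 mm above the underside: the place to grip.
- reel_peg (a point): Middle of the reel's turning peg: upright, 14 mm in diameter, from 60 to 100 mm above the underside, 43 mm from the axis.
- reel_foot (a point): Centre of the reel's underside. The foot (12 mm high, roughly round, about 70 mm across) is cut right across by two slots, along the reel's x and y, each 14 mm wide and 12 mm deep, so the reel fits over the drive bar in four positions a quarter turn apart.
- winder: Label rewinder, fixed to the bench: grey box 170 x 170 mm, 40 mm high, with a round aluminium seat plate (96 mm diameter, 6 mm thick) on top and an upright steel spindle at its centre. Origin: centre of its underside; z up.
- seat (a point): On the spindle's axis at the top of the seat plate, 46 mm above the bench; a reel that is home has its origin here.
- drive_bar (a point): Centre of the top of the steel drive bar (66 mm long, 11 wide, 12 high) that lies across the spindle's foot on the seat plate. Its angle is unknown: it differs from the box's yaw and is not given by this point. Held by its gearbox. A reel rests on it 12 mm too high until turned to fit within about 0.1 rad; then it drops by its weight and turns no further.
- spindle_tip (a point): Top of the spindle, on its axis, 146 mm above the bench. Spindle: 24 mm in diameter from the seat up to 130 mm above the bench, then tapering to 10 mm at the tip.
- tray: Grey open tray fixed to the bench, 150 (x) x 290 (y) mm, walls 5 mm thick and 40 mm high, floor 5 mm thick. Holds the large and the small reel side by side along its y axis, about 145 mm apart, in either order. Origin: centre of its underside.
- small_reel: Smaller light grey reel in the tray, not wanted: flanges 76 mm in diameter, 60 mm high in all, no peg. Origin: centre of its underside.
- bottle: White plastic bottle, 66 mm in diameter, 140 mm high, on the bench beyond the work. Origin: centre of its underside.
- jar: Amber jar, 56 mm in diameter, 75 mm high, on the bench between the tray and the rewinder. Origin: centre of its underside.

How it is judged:
By the outcome, as a careful person would: the job done as asked, in the order asked, and still so for the second after the job is handed in, with the robot touching nothing.
It also fails if it takes over 64 s, if anything falls off the work surface, if the arm or the gripper's body presses on something with over 40 N, if the wrist force passes 120 N, or if a joint passes its speed limit or range.

## Working session

There is one attempt and no reset: what is moved stays moved. The work goes in short steps, Python scripts to look and compute and a shell command to move; the robot and the scene stay as the last step left them, time stands still between calls to the robot, and variables do not carry over. Pictures are saved under pics/ and viewed, at most 10 in all, crops included, and the job is handed in when it is done.

```bash
ls; mkdir -p pics
python3 - <<'E'
from workcell import ctrl
import cv2
print(ctrl.get_obs())
for n in ("top","side","wrist"):
    cv2.imwrite(f"pics/{n}0.png",ctrl.get_image(n)[:,:,::-1])
    print(n,ctrl.camera_params(n))
E
```

```text
pics
{'t': 0.0, 'qpos': array([-1.36600757e+00,  4.23824793e-01,  1.63068266e+00, -1.07230243e-07,
        1.08860795e+00, -1.89731357e-02]), 'qvel': array([-1.03270743e-03,  1.36855393e-03, -7.78078713e-04, -1.35505355e-03,
       -6.32109623e-04,  2.17363914e-05]), 'joint_torque': array([-3.09188828e-03, -5.44631052e+01, -2.73668557e+01,  6.40878431e-02,
        2.27732747e-02, -9.49729861e-05]), 'ee_pos': array([ 138.61535021, -608.86440635,  221.91460455]), 'orientation': array([-3.12044424e+00, -3.50582338e-01,  2.21950542e-04]), 'ft_force': array([ 0.45867294, -1.01375323, -0.01619221]), 'moment': array([-0.02276036, -0.0246681 , -0.01524549]), 'grasp_force': 0.0, 'width': 87.81582026820189}
top {'vfov': 44.515655941236595, 'cx': 312.9305782556054, 'cy': 238.02343164597414, 'k1': -0.16048057021336892, 'R': array([[ 0.02292194, -0.99964518, -0.01356828],
       [-0.98257894, -0.0200228 , -0.18476395],
       [ 0.18442672,  0.01756705, -0.98268926]]), 't': array([  17.97521927,  616.14701549, 1341.53683242])}
side {'vfov': 53.41279977959154, 'cx': 315.6482835413638, 'cy': 235.31523000799487, 'k1': -0.050613274424778615, 'R': array([[-0.99918993, -0.0374627 , -0.01469795],
       [-0.00837231,  0.55075589, -0.83462438],
       [ 0.03936226, -0.83382522, -0.55062339]]), 't': array([ 618.33274575,  107.02306053, 1117.76750098])}
wrist {'vfov': 62.56266274498236, 'cx': 317.9799594716288, 'cy': 241.85464526865513, 'k1': 0.01937899565552358, 'T_tool_cam': array([[ 3.39426059e-04, -9.53012324e-01, -3.02931336e-01,
         8.40210813e+01],
       [ 9.99999912e-01,  2.49245796e-04,  3.36352505e-04,
        -3.21764184e-01],
       [-2.45043720e-04, -3.02931424e-01,  9.53012325e-01,
        -1.61253824e+02],
       [ 0.00000000e+00,  0.00000000e+00,  0.00000000e+00,
         1.00000000e+00]])}
```

View pics/top0.png

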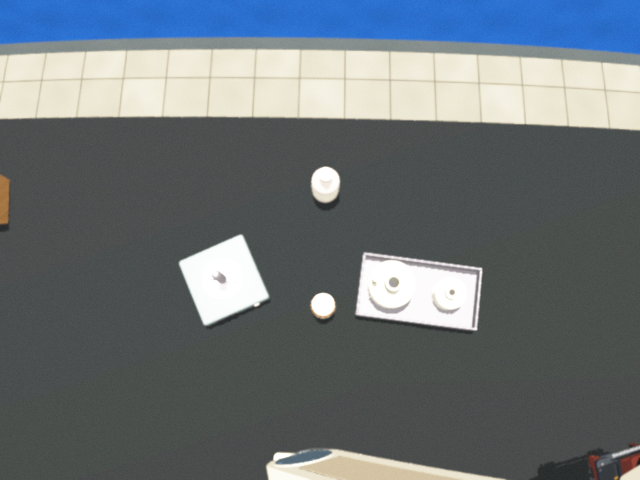

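View pics/side0.png

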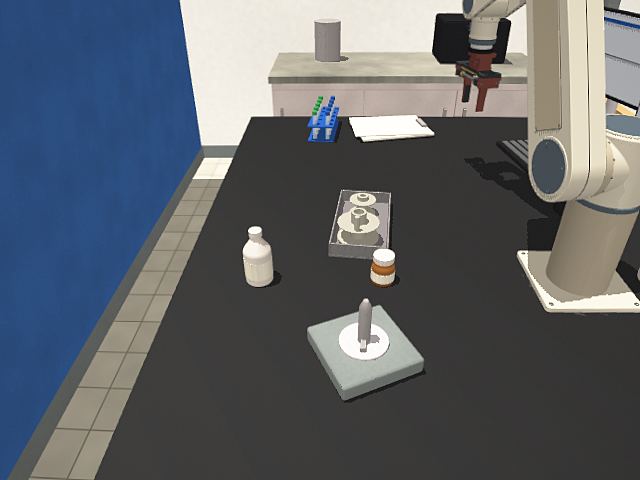

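The top view shows the rewinder near (222,280), the large reel with its collar near (394,283), the small reel near (450,293), the jar at (323,306) and the bottle at (325,185). The side view shows the spindle from (365,300) to (364,345). I'll zoom in on a montage for accurate pixels.

```bash
cat > h.py <<'E'
from workcell import ctrl
import numpy as np, cv2
from scipy.spatial.transform import Rotation as Ro
def cam(n,ee=None):
    p=ctrl.camera_params(n); f=240/np.tan(np.radians(p["vfov"])/2)
    K=np.array([[f,0,p["cx"]],[0,f,p["cy"]],[0,0,1]]); D=np.array([p["k1"],0,0,0.])
    if n=="wrist":
        T=np.eye(4);T[:3,:3]=Ro.from_rotvec(ee["orientation"]).as_matrix();T[:3,3]=ee["ee_pos"]
        M=np.linalg.inv(T@p["T_tool_cam"]);R,t=M[:3,:3],M[:3,3]
    else: R,t=np.array(p["R"]),np.array(p["t"])
    return K,D,R,t
def proj(c,X):
    K,D,R,t=c
    return cv2.projectPoints(np.atleast_2d(np.array(X,float)),cv2.Rodrigues(R)[0],t,K,D)[0][:,0]
def atz(c,uv,z):
    K,D,R,t=c
    n=cv2.undistortPoints(np.array(uv,float).reshape(-1,1,2),K,D)[:,0]
    d=np.c_[n,np.ones(len(n))]@R; o=-R.T@t
    return o+d*((z-o[2])/d[:,2])[:,None]
E
python3 - <<'E'
import cv2,numpy as np
t=cv2.imread("pics/top0.png");s=cv2.imread("pics/side0.png")
def c(i,x,y,w=100,h=75): return cv2.resize(i[y:y+h,x:x+w],(400,300),interpolation=cv2.INTER_CUBIC)
m=np.vstack([np.hstack([c(t,175,240),c(t,345,245)]),np.hstack([c(s,310,285),c(s,315,185)])])
cv2.imwrite("pics/m0.png",m)
E
```

```text
(no output)
```

View pics/m0.png

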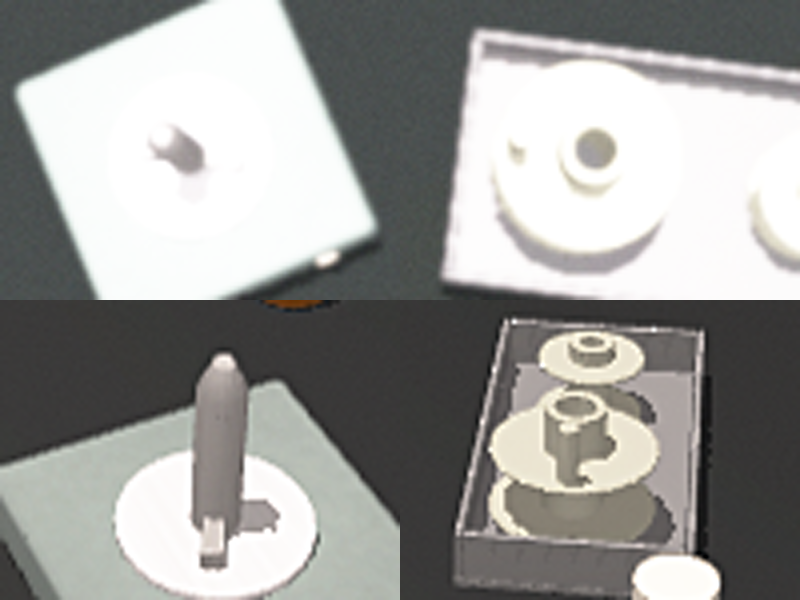

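The montage shows, in full-picture pixels, the spindle tip at top (215.5,273.7) and side (365.7,299.5). The collar's hole is at top (394.2,282) and side (358.9,211.5), and the peg top is at top (374.5,281.8). In the side view the bar points towards the camera at about (363,347).

Run:
```python
from h import *
T,S=cam("top"),cam("side"); np.set_printoptions(precision=1,suppress=True)
def two(a,b):
    # triangulate
    P=[np.c_[R,t] for _,_,R,t in(T,S)]
    n=[cv2.undistortPoints(np.array([[p]],float),c[0],c[1])[0].T for p,c in((a,T),(b,S))]
    X=cv2.triangulatePoints(*P,*n);return (X[:3]/X[3]).ravel()
print("tip",atz(T,[215.5,273.7],144),atz(S,[365.7,299.5],144),two([215.5,273.7],[365.7,299.5]))
print("seat side",atz(S,[364,340.5],46))
print("collar",atz(T,[394.2,282],95),atz(S,[358.9,211.5],95),two([394.2,282],[358.9,211.5]))
print("peg",atz(T,[374.5,281.8],105))
print("flange side",atz(S,[(490+660)/2/4+315-100,(405+493)/2/4+185-75],65),"flange top",atz(T,[345+(493+680)/2/4-100,245+(60+248)/2/4],65))
print("jar",atz(T,[323,305],75),"bottle",atz(T,[325,177],140))
print("bar end base",atz(S,[310+212/4,285+(568-300)/4],46), "bar start", atz(S,[310+215/4,285+(518-300)/4],58))
print("tray",atz(T,[[345+75/4,245+32/4],[345+42/4,245+278/4],[482,267],[477,330]],40))
```

```text
tip [[514.2 244.8 144. ]] [[517.5 241.5 144. ]] [515.8 244.2 145.9]
seat side [[516.6 247.3  46. ]]
collar [[ 509.8 -158.1   95. ]] [[ 513.  -152.6   95. ]] [ 511.5 -158.7   91.1]
peg [[ 508.3 -111.9  105. ]]
flange side [[ 512.5 -149.    65. ]] flange top [[ 509.6 -155.7   65. ]]
jar [[455.4   4.1  75. ]] bottle [[742.9   5.5 140. ]]
bar end base [[519.8 276.5  46. ]] bar start [[518.  256.4  58. ]]
tray [[ 584.8  -91.4   40. ]
 [ 437.   -73.2   40. ]
 [ 556.  -378.8   40. ]
 [ 404.4 -363.5   40. ]]
```

```bash
python3 -m pendant '{"grip":[1,1,1,1,1,1,1,1,1,1,1,1],"linear":[[14,-10,0],[26,-20,0],[26,-20,0],[26,-20,0],[26,-20,0],[26,-20,0],[26,-20,0],[26,-20,0],[26,-20,0],[26,-20,0],[26,-20,0],[26,-20,0]],"angular":[[0,0,0],[0,0,0],[0,0,0],[0,0,0],[0,0,0],[0,0,0],[0,0,0],[0,0,0],[0,0,0],[0,0,0],[0,0,0],[0,0,0]]}'
python3 -m pendant '{"grip":[1,1,1,1,1,1,1,1,1,1,1,1],"linear":[[26,-20,0],[26,-20,0],[26,-20,0],[26,-20,0],[26,-20,0],[26,-20,0],[13,-10,0],[0,0,0],[0,0,0],[0,0,0],[0,0,0],[0,0,0]],"angular":[[0,0,0],[0,0,0],[0,0,0],[0,0,0],[0,0,0],[0,0,0],[0,0,-0.12],[0,0,-0.12],[0,0,-0.12],[0,0,-0.12],[0,0,-0.12],[0,0,-0.12]]}'
python3 -m pendant '{"grip":[1,1,1,1,1,1,1],"linear":[[0,0,0],[0,0,0],[0,0,0],[0,0,0],[0,0,0],[0,0,0],[0,0,0]],"angular":[[0,0,-0.12],[0,0,-0.12],[0,0,-0.12],[0,0,-0.12],[0,0,-0.12],[0,0,-0.027],[0,0,0]]}'
python3 - <<'E'
from h import *
np.set_printoptions(precision=3,suppress=True)
o=ctrl.get_obs();cv2.imwrite("pics/w1.png",ctrl.get_image("wrist")[:,:,::-1])
print(o["t"],o["ee_pos"],o["orientation"],o["qpos"],o["qvel"]);np.save("o1.npy",o)
print(Ro.from_rotvec(o["orientation"]).as_matrix())
E
```

```text
t: 1.15
ee_pos: [380.9, -316.2, 222.7]
orientation: [-3.122, -0.351, 0.0]
ft_force: [0.2, -0.1, -0.1]
width: 88.1
grasp_force: 0.0
t: 2.15
ee_pos: [515.6, -153.2, 222.5]
orientation: [-2.793, -1.437, 0.001]
ft_force: [0.7, 0.1, 0.0]
width: 87.7
grasp_force: 0.0
t: 2.73
ee_pos: [515.6, -153.4, 222.5]
orientation: [-2.22, -2.222, 0.0]
ft_force: [-0.3, -0.3, 0.4]
width: 87.9
grasp_force: 0.0
2.7333 [ 515.64  -153.428  222.518] [-2.22  -2.222  0.   ] [-0.311  0.296  1.822  0.     1.023 -0.313] [-0.002  0.003 -0.002  0.    -0.     0.062]
[[-0.001  1.    -0.001]
 [ 1.     0.001  0.   ]
 [ 0.    -0.001 -1.   ]]
```

View pics/w1.png

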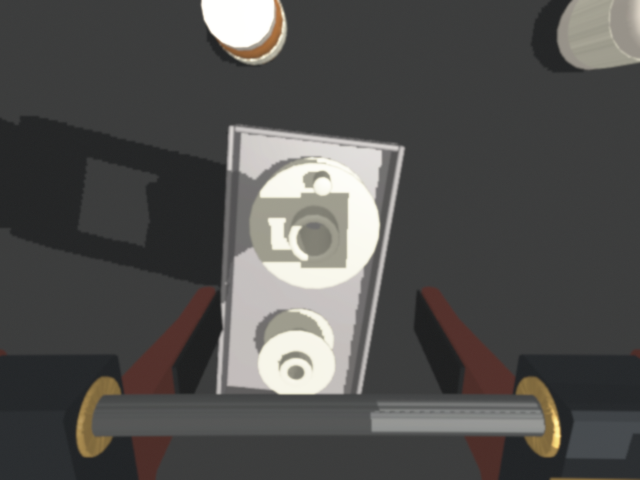

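The wrist view shows the collar opening at (315,236) and the upper flange centred at (314.5,223.5). The peg top is at (322,186). Tool axes are now x = world +y and y = world +x.

Run:
```python
from h import *
np.set_printoptions(precision=1,suppress=True)
o=np.load("o1.npy",allow_pickle=True).item();c=cam("wrist",o)
a=atz(c,[315,236],95)[0];b=atz(c,[314.5,223.5],65)[0];p=atz(c,[322,186],105)[0]
print(a,b,p,np.hypot(*(p-a)[:2]),np.degrees(np.arctan2(*(p-a)[1::-1])),np.degrees(np.arctan2(*(p-b)[1::-1])))
```

```text
[ 513.6 -156.5   95. ] [ 512.9 -154.6   65. ] [ 518.6 -116.5  105. ] 40.34379765491314 82.79383799872701 81.52009746965258
```

```bash
python3 -m pendant '{"grip":[1,1,1,1,1,1,1,1,1],"linear":[[-2.5,-2.5,10],[0,0,26],[0,0,26],[0,0,26],[0,0,26],[0,0,18],[0,0,12],[0,0,8],[0,0,0]],"angular":[[0,0,0],[0,0,0],[0,0,0],[0,0,0],[0,0,0],[0,0,0],[0,0,0],[0,0,0],[0,0,0]]}'
python3 -m pendant '{"grip":[-1,-1,-1,-1,-1,-1,-1,-1,-1,-1],"linear":[[0,0,0],[0,0,0],[0,0,0],[0,0,0],[0,0,0],[0,0,0],[0,0,0],[0,0,0],[0,0,0],[0,0,0]],"angular":[[0,0,0],[0,0,0],[0,0,0],[0,0,0],[0,0,0],[0,0,0],[0,0,0],[0,0,0],[0,0,0],[0,0,0]]}'
```

```text
t: 3.53
ee_pos: [512.6, -156.5, 69.1]
orientation: [-2.22, -2.219, 0.002]
ft_force: [-0.5, -0.5, -0.1]
width: 87.7
grasp_force: 0.0
t: 4.37
ee_pos: [513.4, -156.7, 70.8]
orientation: [-2.221, -2.221, 0.0]
ft_force: [-2.4, -0.3, 4.1]
width: 39.8
grasp_force: 30.0
```

Gripped on the collar (39.8 mm, 30 N). Next I lift it and carry it to where the wrist camera can see the spindle foot.

```bash
python3 -m pendant '{"grip":[-1,-1,-1,-1,-1,-1,-1,-1,-1,-1,-1,-1],"linear":[[0,0,-6],[0,0,-12],[0,0,-20],[0,0,-24],[0,0,-24],[0,0,-24],[0,0,-24],[0,0,-20],[0,0,-12],[6,0,0],[14,0,0],[24,0,0]],"angular":[[0,0,0],[0,0,0],[0,0,0],[0,0,0],[0,0,0],[0,0,0],[0,0,0],[0,0,0],[0,0,0],[0,0,0],[0,0,0],[0,0,0]]}'
python3 -m pendant '{"grip":[-1,-1,-1,-1,-1,-1,-1,-1,-1,-1,-1,-1],"linear":[[30,0,0],[30,0,0],[30,0,0],[30,0,0],[30,0,0],[30,0,0],[30,0,0],[28,2,0],[20,0,0],[12,0,0],[0,0,0],[0,0,0]],"angular":[[0,0,0],[0,0,0],[0,0,0],[0,0,0],[0,0,0],[0,0,0],[0,0,0],[0,0,0],[0,0,0],[0,0,0],[0,0,0],[0,0,0]]}'
python3 - <<'E'
from h import *
np.set_printoptions(precision=3,suppress=True)
o=ctrl.get_obs();cv2.imwrite("pics/w2.png",ctrl.get_image("wrist")[:,:,::-1])
print(o["t"],o["ee_pos"],o["orientation"],o["moment"]);np.save("o2.npy",o)
E
```

```text
t: 5.37
ee_pos: [513.2, -113.2, 236.5]
orientation: [2.224, 2.219, -0.0]
ft_force: [0.2, -0.4, -3.7]
width: 39.5
grasp_force: 30.0
t: 6.37
ee_pos: [514.9, 157.3, 236.0]
orientation: [-2.22, -2.223, 0.002]
ft_force: [-0.2, -0.4, -4.3]
width: 39.6
grasp_force: 30.0
6.3667 [514.94  157.3   236.043] [-2.22  -2.223  0.002] [-0.048 -0.106  0.019]
```

View pics/w2.png

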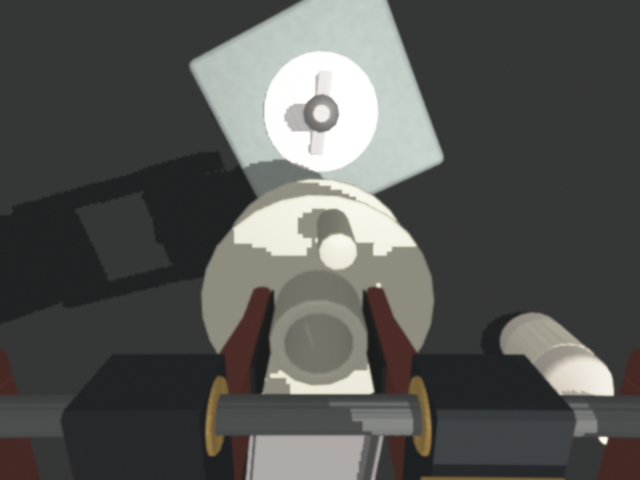

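The wrist view shows the tip at (321,114), the seat plate centred at (321.5,112) and the bar's ends at (325,72) and (316.5,154). On the held reel the peg top is at (338,251) and the collar opening at (319,340).

Run:
```python
from h import *
np.set_printoptions(precision=1,suppress=True)
o=np.load("o2.npy",allow_pickle=True).item();c=cam("wrist",o);z=o["ee_pos"][2]
ang=lambda p,q:np.degrees(np.arctan2(*(p-q)[1::-1]))
print("tip",atz(c,[321,114],146),"seat",atz(c,[321.5,112],46))
e=atz(c,[[325,72],[316.5,154]],58);print("bar",e,ang(e[0],e[1]),np.linalg.norm(e[0]-e[1]))
k=atz(c,[319,340],z+24.2)[0];p=atz(c,[338,251],z+34.2)[0];print("collar",k,"peg",p,ang(p,k),np.hypot(*(p-k)[:2]))
```

```text
tip [[516.8 242.5 146. ]] seat [[517.8 244.4  46. ]]
bar [[520.4 274.2  58. ]
 [513.7 210.8  58. ]] 83.98082807058627 63.69807574971405
collar [515.6 157.2 260.2] peg [521.9 197.8 270.2] 81.1317584040563 41.12036121374499
```

```bash
python3 -m pendant '{"grip":[-1,-1,-1,-1,-1,-1,-1,-1],"linear":[[8,0,0],[18,0.5,0],[22,0.5,0],[20,0.5,0],[12,0.2,0],[6.5,0,0],[0,0,0],[0,0,0]],"angular":[[0,0,0],[0,0,0],[0,0,-0.012],[0,0,-0.012],[0,0,-0.011],[0,0,0],[0,0,0],[0,0,0]]}'
python3 -m pendant '{"grip":[-1,-1,-1,-1,-1,-1,-1,-1],"linear":[[0,0,4],[0,0,5],[0,0,5],[0,0,5],[0,0,5],[0,0,4],[0,0,2],[0,0,0]],"angular":[[0,0,0],[0,0,0],[0,0,0],[0,0,0],[0,0,0],[0,0,0],[0,0,0],[0,0,0]]}'
python3 - <<'E'
from h import *
np.set_printoptions(precision=2,suppress=True)
o=ctrl.get_obs();i=ctrl.get_image("side")[:,:,::-1];w=ctrl.get_image("wrist")[:,:,::-1]
a=cv2.resize(i[250:370,285:445],(640,480),interpolation=cv2.INTER_CUBIC)[:,:400]
b=cv2.resize(w[130:,160:480],(400,438))[:480];b=np.vstack([b,np.zeros((42,400,3),np.uint8)])
cv2.imwrite("pics/s3.png",np.hstack([a,b]))
print(o["t"],o["ee_pos"],o["orientation"],o["moment"],o["ft_force"])
E
```

```text
t: 7.08
ee_pos: [516.4, 243.1, 236.5]
orientation: [2.182, 2.26, -0.001]
ft_force: [0.6, 0.2, -4.5]
width: 39.5
grasp_force: 30.0
t: 7.75
ee_pos: [516.2, 243.6, 205.9]
orientation: [-2.182, -2.26, 0.002]
ft_force: [0.4, 0.9, -3.6]
width: 39.8
grasp_force: 30.0
7.75 [516.24 243.57 205.95] [-2.18 -2.26  0.  ] [-0.05 -0.02 -0.02] [ 0.4   0.88 -3.64]
```

View pics/s3.png

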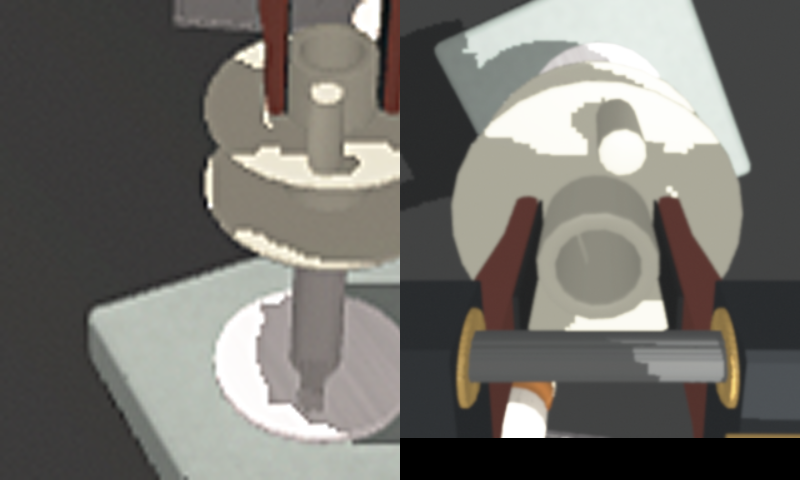

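Run:
```python
from h import *
np.set_printoptions(precision=1,suppress=True)
S=cam("side")
print("collar",atz(S,[285+333/4,250+48/4],206+24.2),"peg",atz(S,[285+327/4,250+93/4],206+34.2))
print("tip",atz(S,[365.7,299.5],145), "shaft low",atz(S,[285+316/4,250+340/4],60),"mid",atz(S,[285+320/4,250+275/4],90))
```

```text
collar [[517.1 244.5 230.2]] peg [[522.3 288.3 240.2]]
tip [[517.6 242.7 145. ]] shaft low [[517.2 246.7  60. ]] mid [[516.1 234.2  90. ]]
```

The side view agrees that the reel's axis is within about 1 mm of the spindle's. I'll lower in stages and watch the force.

```bash
python3 -m pendant '{"grip":[-1,-1,-1,-1,-1,-1,-1,-1],"linear":[[0,0,3],[0,0,3],[0,0,3],[0,0,3],[0,0,3],[0,0,3],[0,0,2],[0,0,0]],"angular":[[0,0,0],[0,0,0],[0,0,0],[0,0,0],[0,0,0],[0,0,0],[0,0,0],[0,0,0]]}'
python3 - <<'E'
from h import *
np.set_printoptions(precision=2,suppress=True)
o=ctrl.get_obs();print(o["ee_pos"],o["ft_force"],o["moment"])
E
```

```text
t: 8.52
ee_pos: [516.5, 243.7, 186.1]
orientation: [-2.182, -2.26, 0.001]
ft_force: [-0.6, 1.2, -4.5]
width: 39.7
grasp_force: 30.0
[516.45 243.66 186.13] [-0.64  1.16 -4.53] [ 0.12 -0.11  0.01]
```

```bash
python3 -m pendant '{"grip":[-1,-1,-1,-1,-1,-1,-1,-1],"linear":[[0,0,4],[0,0,5],[0,0,5],[0,0,5],[0,0,5],[0,0,4],[0,0,2],[0,0,0]],"angular":[[0,0,0],[0,0,0],[0,0,0],[0,0,0],[0,0,0],[0,0,0],[0,0,0],[0,0,0]]}'
python3 -m pendant '{"grip":[-1,-1,-1,-1,-1,-1,-1,-1],"linear":[[0,0,4],[0,0,5],[0,0,5],[0,0,5],[0,0,4],[0,0,3],[0,0,1],[0,0,0]],"angular":[[0,0,0],[0,0,0],[0,0,0],[0,0,0],[0,0,0],[0,0,0],[0,0,0],[0,0,0]]}'
```

```text
t: 9.18
ee_pos: [516.5, 243.8, 156.1]
orientation: [-2.182, -2.26, 0.0]
ft_force: [1.1, 2.0, -4.7]
width: 39.6
grasp_force: 30.0
t: 9.85
ee_pos: [516.5, 243.9, 129.3]
orientation: [-2.182, -2.26, 0.0]
ft_force: [0.3, 4.1, -6.0]
width: 39.5
grasp_force: 30.0
```

```bash
python3 -m pendant '{"grip":[-1,-1,-1,-1,-1,-1],"linear":[[1,0,0],[0,0,2],[0,0,2],[0,0,2],[0,0,1.5],[0,0,0]],"angular":[[0,0,0],[0,0,0],[0,0,0],[0,0,0],[0,0,0],[0,0,0]]}'
python3 - <<'E'
from h import *
np.set_printoptions(precision=2,suppress=True)
o=ctrl.get_obs();print(o["ee_pos"],o["ft_force"],o["moment"])
E
```

```text
t: 10.35
ee_pos: [516.3, 244.5, 121.7]
orientation: [-2.182, -2.26, 0.001]
ft_force: [-0.3, 0.1, -4.7]
width: 39.6
grasp_force: 30.0
[516.3  244.48 121.74] [-0.31  0.08 -4.7 ] [ 0.04 -0.13  0.05]
```

```bash
python3 -m pendant '{"grip":[-1,-1,-1,-1,-1,-1],"linear":[[0,0,1.5],[0,0,1.5],[0,0,1.5],[0,0,1],[0,0,0],[0,0,0]],"angular":[[0,0,0],[0,0,0],[0,0,0],[0,0,0],[0,0,0],[0,0,0]]}'
python3 - <<'E'
from h import *
np.set_printoptions(precision=2,suppress=True)
o=ctrl.get_obs();print(o["ee_pos"],o["ft_force"],o["moment"])
E
```

```text
t: 10.85
ee_pos: [516.5, 244.7, 116.6]
orientation: [-2.182, -2.26, 0.0]
ft_force: [1.0, -0.0, -4.2]
width: 39.6
grasp_force: 30.0
[516.48 244.68 116.59] [ 0.98 -0.04 -4.25] [ 0.02 -0.1  -0.01]
```

It has gone over the bar at once, 7 mm below bar height with no contact force. I'll lower it the last 5 mm to the seat.

```bash
python3 -m pendant '{"grip":[-1,-1,-1,-1,-1,-1],"linear":[[0,0,1],[0,0,1],[0,0,1],[0,0,1],[0,0,0],[0,0,0]],"angular":[[0,0,0],[0,0,0],[0,0,0],[0,0,0],[0,0,0],[0,0,0]]}'
python3 -m pendant '{"grip":[-1,-1,-1,-1],"linear":[[0,0,0.7],[0,0,0.7],[0,0,0],[0,0,0]],"angular":[[0,0,0],[0,0,0],[0,0,0],[0,0,0]]}'
```

```text
t: 11.35
ee_pos: [516.5, 244.7, 112.6]
orientation: [-2.182, -2.26, 0.0]
ft_force: [-0.8, 0.0, -4.6]
width: 39.7
grasp_force: 30.0
t: 11.68
ee_pos: [516.7, 244.8, 111.8]
orientation: [2.182, 2.26, 0.001]
ft_force: [-2.6, -0.6, 3.3]
width: 39.2
grasp_force: 30.0
```

The weight is off the gripper (fz −4.6 → +3.3 N) at exactly the home height. I'll release and retreat upwards.

```bash
python3 -m pendant '{"grip":[1,1,1,1,1,1,1,1],"linear":[[0,0,0],[0,0,0],[0,0,0],[0,0,0],[0,0,0],[0,0,0],[0,0,0],[0,0,0]],"angular":[[0,0,0],[0,0,0],[0,0,0],[0,0,0],[0,0,0],[0,0,0],[0,0,0],[0,0,0]]}'
python3 -m pendant '{"grip":[1,1,1,1,1,1,1,1,1,1,1,1],"linear":[[0,0,-4],[0,0,-10],[0,0,-16],[0,0,-20],[0,0,-24],[0,0,-24],[0,0,-24],[0,0,-16],[0,0,-8],[0,0,0],[0,0,0],[0,0,0]],"angular":[[0,0,0],[0,0,0],[0,0,0],[0,0,0],[0,0,0],[0,0,0],[0,0,0],[0,0,0],[0,0,0],[0,0,0],[0,0,0],[0,0,0]]}'
python3 - <<'E'
from h import *
S=cam("side");i=ctrl.get_image("side")[:,:,::-1];t=ctrl.get_image("top")[:,:,::-1]
a=np.arange(0,2*np.pi,.01);i=cv2.resize(i,None,fx=4,fy=4,interpolation=cv2.INTER_CUBIC)
i=i[880:1480,1180:1580].copy()
for z,r,col in((46+60,55,(0,0,255)),(46+16,55,(0,160,0)),(46+90,20,(255,0,0))):
    p=proj(S,np.c_[517+r*np.cos(a),245+r*np.sin(a),0*a+z])*4-[1180,880]
    cv2.polylines(i,[p.astype(np.int32)],True,col,1)
cv2.imwrite("pics/s4.png",np.hstack([i,cv2.resize(t[200:350,340:500],(400,375))[:].repeat(1,0) if 0 else cv2.copyMakeBorder(cv2.resize(t[150:350,200:500],(400,267)),0,333,0,0,0)]))
E
```

```text
t: 12.35
ee_pos: [516.6, 244.7, 111.3]
orientation: [2.182, 2.26, 0.0]
ft_force: [0.2, 0.0, -0.3]
width: 86.9
grasp_force: 0.0
t: 13.35
ee_pos: [515.9, 244.4, 256.2]
orientation: [-2.182, -2.259, 0.003]
ft_force: [0.1, 0.3, -0.7]
width: 87.8
grasp_force: 0.0
```

View pics/s4.png

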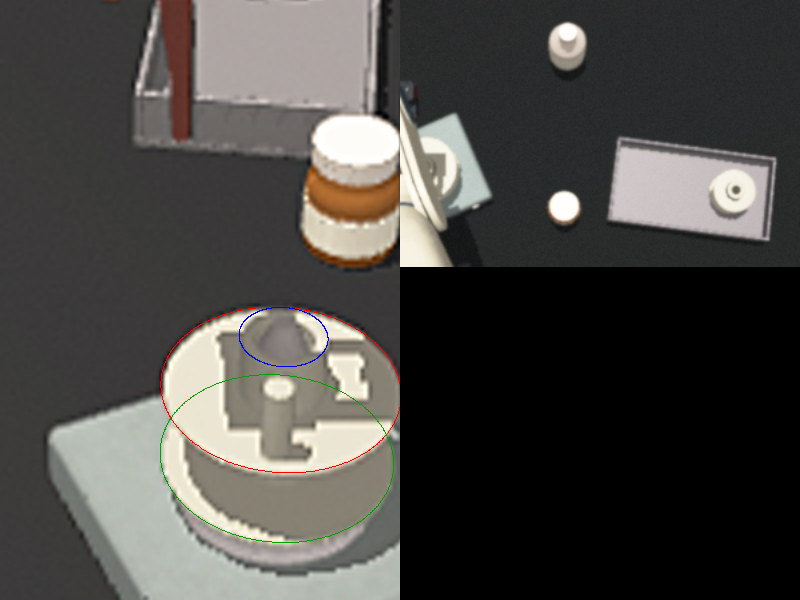

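The predicted outlines of a reel at home (upper flange at (280,388), collar at (284,337)) lie exactly on the picture. The spindle tip shows through the collar, and the small reel, jar and bottle haven't moved. I'll hand the job in.

```bash
python3 -c "
from workcell import ctrl
print(ctrl.close_job())"
```

```text
the job is handed in; nothing more can be done
None
```

The large reel sits fully home on the seat plate; it fitted over the drive bar at once, so no turning on the bar was needed. It has been released, the gripper is clear above it, the small reel, bottle and jar are where they were, and the job was handed in after about 13.5 s.

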